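# Count nuts through the gate of a sorting tray

### The arm

A 6-joint arm with a two-finger parallel gripper is mounted at the origin on a cart in front of the work surface, level with it; the furniture and walls round the work are solid. World frame = base frame: x ahead of the robot, y to its left, z up, the work surface at z = 0. Lengths are in m, angles in degrees, forces in N, time in s.
With the tool pointing down it reaches from about 0.3 to 0.75 m from the base axis. Payload 8.5 kg.
Tool frame: the origin (TCP) lies midway between the tips of the shut fingers; the grasp point (between the pads) lies 19 mm behind it; z points along the fingers, y is the direction in which the jaws open and shut (so a half turn about z gives the same grasp; the last joint's range is limited). The gripper opens to 85 mm and grips with 20 to 120 N. Pads are 22 mm wide; open, the fingers measure 114 mm over their backs; the gripper's body (76 mm by 85 mm) begins 54 mm behind the grasp point. The pads swing forward as they close: fully open they stand 13 mm farther back than shut.
Start: joints at [-75.418, 21.807, 74.336, -0, 83.858, -12.336], TCP at [0.249, -0.49, 0.231] pointing down, gripper open.
Joint ranges: [-178.18, 178.18], [-50.72, 133.34], [12.68, 142.11], [-81.47, 261.47], [9.98, 163.14], [-165.26, 165.26]. Speed limits (degrees/s): [136.94, 136.94, 180, 180, 180, 180].

### API

Orientations are given as a 3x3 rotation matrix whose columns are the frame's x, y, z axes.
In Python, from rig import status, eyes, env gives the robot as it stands. The module is installed in compiled form; this text tells all that it offers.
- The arm moves only by the tool play_rows, never from a script. Its argument "targets" is text: rows parted by semicolons, each of 5 numbers parted by spaces: the shift along the tool's x, y, z in m, then the turn about the tool's z in rad, then the closure, from 0 (fully open) to 1 (shut). A call has 1 to 5 rows; each row is the pose to reach, as a shift and turn from the pose commanded when the call began, along the tool's axes at that moment; what a row does not reach only later rows make up. A row lasts 1/10 s, in which the tool goes at most 50 mm and 8.59 degrees, less where a joint would pass 70% of its speed; a pose out of reach is approached as far as the arm can. A call with a gripper value outside its range is refused whole. The fingers move at their own pace and stop on an object; "force" is the grip in N (left out, the last holds). Time passes only in rows, so rows that repeat a pose let the fingers close. It gives the time, the measured TCP pose, the force and the opening at its end, in the units of the state.
- status.observe(): the state, without advancing time (a new reading comes with each control period).
- eyes.get_image(name): name is "scene" or "top" or "wrist"; returns a dict with "pixels" (480x640x3 uint8, red, green, blue), "range_z" (480x640 float32, m along the optical axis (not along the pixel's ray), 0 where there is no reading), "mtx" (3x3 intrinsics, pixels), "world_to_cam" (4x4, takes a point from world to camera coordinates); the wrist camera has in their place "T_tool_cam" (4x4, takes a point from camera to tool coordinates, whose origin is the TCP and whose axes are the flange's). Camera axes: x right, y up, looking along -z (the intrinsics and any distortion apply to the point x, -y, -z); pixel columns grow to the right and rows downward; lengths in m; the calibration is good to about 2 mm. The wrist camera is an equidistant fisheye: a pixel r from the principal point sees the ray r / f radians off the axis. A picture is of the moment at which its call begins: read the wrist's pose just before it.
- env.close_job(): hands the job in, once; it reports no verdict.
The state is a dict: "time_s": time; "q": joint angles; "qvel": joint speeds; "joint_efforts": joint torques, N m; "position": TCP position; "tool_rot": TCP orientation; "ft_force": force on the tool from outside, world axes, zero at the start; "wrist_torque": the same for the moment, N m; "grip_width": finger opening in m.
Only numpy, scipy, OpenCV 4.12 (cv2) and the standard library are available. Lean on these libraries where they do the work, as an engineer would, in place of code of your own. Each camera call takes 0.05 s, during which the arm holds its last target.

### The job

With closed fingertips, sweep the three hexagon nuts across the wooden counting tray and through its narrow gate, one at a time, letting each drop into the slot behind the gate before you send the next. Push them only: do not pick up or lift a nut or the bolt. Keep the bolt out of the slot, on the tray, and leave the things around the tray where they stand.

Things in the scene. Friction and masses are not known exactly. Their poses are not given: they have to be found in the camera images.
- count_tray: Fixed plywood counting tray on legs; place and yaw vary. Origin on the bench top under it, z up, +x the sweeping direction, towards gate and slot. In its frame (mm): flat floor, top at z = 60, x -115 to 40, y -115 to 115, inside a rim with top z = 70. From x = 40 two straight walls of the same height narrow like a funnel from y = +-115 to the gate at x = 85.
- gate (a point): Middle of the gate on the edge of the tray floor (tray frame 85, 0, 60 mm; +x through the gate). The gate is 38 mm wide, between two brass posts 8 mm thick, top at z = 76 mm, at tray x = 81, y = +-23 mm. At the edge the floor drops straight into the slot: a nut pushed until its middle is past the edge tips over and falls in.
- slot (a point): Centre of the bottom of the slot behind the gate (tray frame 107.5, 0, 5 mm). The open-topped slot spans tray x 85 to 130, y -35 to 35 mm, 55 mm deep below the tray floor, with outer walls up to z = 70 mm.
- nut_a_center (a point): Centre of a plain steel hexagon nut, 24 mm across flats, 27 mm across corners, 13 mm high, 30 g. The three nuts are alike and at first lie flat on the tray floor (centre 6.5 mm above it), at any yaw, at least 40 mm from one another and at least 55 mm from the rear rim.
- nut_b_center (a point): Centre of a plain steel hexagon nut, 24 mm across flats, 27 mm across corners, 13 mm high, 30 g. The three nuts are alike and at first lie flat on the tray floor (centre 6.5 mm above it), at any yaw, at least 40 mm from one another and at least 55 mm from the rear rim.
- nut_c_center (a point): Centre of a plain steel hexagon nut, 24 mm across flats, 27 mm across corners, 13 mm high, 30 g. The three nuts are alike and at first lie flat on the tray floor (centre 6.5 mm above it), at any yaw, at least 40 mm from one another and at least 55 mm from the rear rim.
- loose_bolt: Steel hexagon-head bolt 44 mm long, head 17 mm wide, 19 mm high, 50 g, lying loose on the tray floor left or right of the nuts. Origin under its middle at floor height, its x along the shank. It must not fall in the slot; nudging it on the tray is harmless.
- emery_roll: Brown roll of emery tape with a hole, 60 mm in diameter, 25 mm high, lying on the bench beyond the tray; origin at the centre of its underside. Leave alone.
- sprue_button: Bronze-coloured cone, 44 mm in diameter, 46 mm high, standing on the bench beyond the tray; origin at the centre of its underside. Leave alone.

How it is judged (in metres and radians):
On the way, in this order (a step that is already met when the one before it is completed fails the run):
1. a first nut has dropped into the slot (((x of nut_a_center in the frame of count_tray between 0.083 and 0.132 m and y of nut_a_center in the frame of count_tray between -0.037 and 0.037 m and z of nut_a_center in the frame of count_tray below 0.052 m) or (x of nut_b_center in the frame of count_tray between 0.083 and 0.132 m and y of nut_b_center in the frame of count_tray between -0.037 and 0.037 m and z of nut_b_center in the frame of count_tray below 0.052 m) or (x of nut_c_center in the frame of count_tray between 0.083 and 0.132 m and y of nut_c_center in the frame of count_tray between -0.037 and 0.037 m and z of nut_c_center in the frame of count_tray below 0.052 m))), for 0.2 s.
2. a second nut has dropped into the slot, after the first ((((x of nut_a_center in the frame of count_tray between 0.083 and 0.132 m and y of nut_a_center in the frame of count_tray between -0.037 and 0.037 m and z of nut_a_center in the frame of count_tray below 0.052 m) and (x of nut_b_center in the frame of count_tray between 0.083 and 0.132 m and y of nut_b_center in the frame of count_tray between -0.037 and 0.037 m and z of nut_b_center in the frame of count_tray below 0.052 m)) or ((x of nut_a_center in the frame of count_tray between 0.083 and 0.132 m and y of nut_a_center in the frame of count_tray between -0.037 and 0.037 m and z of nut_a_center in the frame of count_tray below 0.052 m) and (x of nut_c_center in the frame of count_tray between 0.083 and 0.132 m and y of nut_c_center in the frame of count_tray between -0.037 and 0.037 m and z of nut_c_center in the frame of count_tray below 0.052 m)) or ((x of nut_b_center in the frame of count_tray between 0.083 and 0.132 m and y of nut_b_center in the frame of count_tray between -0.037 and 0.037 m and z of nut_b_center in the frame of count_tray below 0.052 m) and (x of nut_c_center in the frame of count_tray between 0.083 and 0.132 m and y of nut_c_center in the frame of count_tray between -0.037 and 0.037 m and z of nut_c_center in the frame of count_tray below 0.052 m)))), for 0.2 s.
3. the third nut has dropped into the slot, after the second (x of nut_a_center in the frame of count_tray between 0.083 and 0.132 m and y of nut_a_center in the frame of count_tray between -0.037 and 0.037 m and z of each of nut_a_center, nut_b_center, nut_c_center in the frame of count_tray below 0.052 m and x of nut_b_center in the frame of count_tray between 0.083 and 0.132 m and y of nut_b_center in the frame of count_tray between -0.037 and 0.037 m and x of nut_c_center in the frame of count_tray between 0.083 and 0.132 m and y of nut_c_center in the frame of count_tray between -0.037 and 0.037 m), for 0.2 s.
At the end, for the whole second after the job is handed in: All three nuts lie at rest in the slot (centre within its walls and at least 8 mm below the tray floor), the bolt still lies on the tray floor, and the roll and the cone are within 20 mm of where they stood (all of step 3 and z of loose_bolt in the frame of count_tray between 0.05 and 0.072 m and x of loose_bolt in the frame of count_tray below 0.09 m and linear speed of each of nut_a, nut_b, nut_c below 0.02 m/s and distance of each of emery_roll, sprue_button from where it was at the start of the episode below 0.02 m); the robot touches nothing.
It fails at once if a nut is lifted (its centre more than 15 mm above where it lies on the tray floor) (z of any of nut_a_center, nut_b_center, nut_c_center in the frame of count_tray above 0.0815 m).
It fails at once if the bolt is lifted more than 20 mm off the tray floor, or falls off the tray floor (z of loose_bolt in the frame of count_tray above 0.08 m or z of loose_bolt in the frame of count_tray below 0.045 m).
It fails at once if the roll or the cone is pushed more than 20 mm (distance of any of emery_roll, sprue_button from where it was at the start of the episode above 0.02 m).
It also fails if it takes over 64 s, if anything falls off the work surface, if the arm or the gripper's body presses on something with over 40 N, if the wrist force passes 120 N, or if a joint passes its speed limit or range.

## Working session

There is one attempt and no reset: what is moved stays moved. The work goes in short steps, Python scripts to look and compute and a tool call to move; the robot and the scene stay as the last step left them, time stands still between calls to the robot, and variables do not carry over. Pictures are saved under pics/ and viewed, and the job is handed in when it is done.

Besides the shell and the picture viewer there is one more tool, called after ">>>" as name(argument=value, ...), one argument or row to a line, values as JSON. play_rows: Moves the arm, as the interface text tells. Its arguments: {"type":"object","properties":{"targets":{"type":"string"},"force":{"type":"number"}},"required":["targets"]}

```bash
mkdir -p pics
cat > h.py <<'E'
from rig import status, eyes, env
import numpy as np, cv2
def snap(n,f):
    im=eyes.get_image(n); cv2.imwrite(f'pics/{f}.png',im['pixels'][:,:,::-1]); np.savez(f'pics/{f}.npz',**im); return im
def pix2plane(im,u,v,z):
    K=im['mtx'];T=np.linalg.inv(im['world_to_cam'])
    d=np.array([(u-K[0,2])/K[0,0],-(v-K[1,2])/K[1,1],-1.0])
    d=T[:3,:3]@d;o=T[:3,3]
    return o+d*(z-o[2])/d[2]
def w2p(im,p):
    c=im['world_to_cam']@np.append(p,1);K=im['mtx']
    return K[0,0]*c[0]/-c[2]+K[0,2],K[1,1]*c[1]/c[2]+K[1,2]
E
python3 - <<'E'
from h import *
for n in('top','scene'):
    im=snap(n,n+'0'); print(n,im['mtx'],im['world_to_cam'])
s=status.observe();print(s)
E
```

```text
top [[539.05790515   0.         324.50739779]
 [  0.         539.05790515 245.72213575]
 [  0.           0.           1.        ]] [[-0.01928577 -0.99978185 -0.00801904 -0.11285738]
 [ 0.99776824 -0.01975851  0.063782   -0.60095667]
 [-0.06392653 -0.00677106  0.99793164 -0.95349108]
 [ 0.          0.          0.          1.        ]]
scene [[548.75258814   0.         321.08968404]
 [  0.         548.75258814 238.61890298]
 [  0.           0.           1.        ]] [[ 0.50061217  0.86551587  0.01642395 -0.17830679]
 [-0.67780798  0.38009963  0.62936524  0.39429789]
 [ 0.53848287 -0.32620018  0.77693606 -1.30233938]
 [ 0.          0.          0.          1.        ]]
{'time_s': 0.1, 'q': array([-7.54199680e+01,  2.18361394e+01,  7.43780618e+01, -1.46400930e-03,
        8.38568052e+01, -1.23355938e+01]), 'qvel': array([-0.02616221, -0.09360848, -0.02557134, -0.04570513, -0.01386646,
        0.01402379]), 'joint_efforts': array([ 4.04175458e-03, -4.49217331e+01, -2.31656474e+01, -9.09432879e-05,
        3.64495005e-03, -1.62019145e-06]), 'position': array([ 0.24890165, -0.4901751 ,  0.23079662]), 'tool_rot': array([[ 8.91672903e-01,  4.52680152e-01, -3.36556955e-04],
       [ 4.52680214e-01, -8.91672137e-01,  1.19298952e-03],
       [ 2.39944219e-04, -1.21610910e-03, -9.99999232e-01]]), 'ft_force': array([-0.13716157,  0.68767631, -0.12580712]), 'wrist_torque': array([ 0.02954933,  0.001634  , -0.02209469]), 'grip_width': 0.08564175850951412}
```

View pics/top0.png

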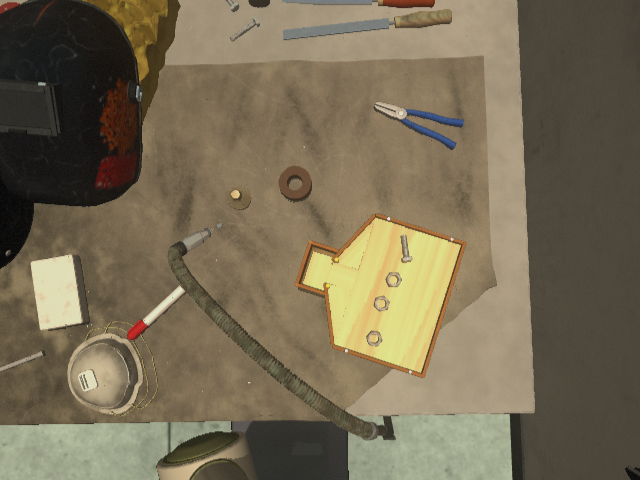

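View pics/scene0.png

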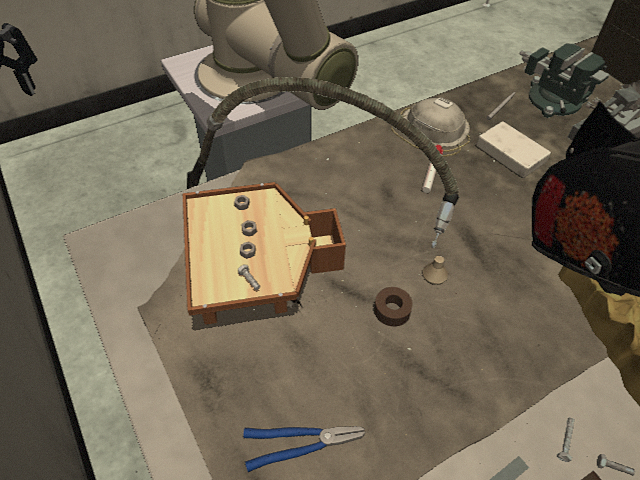

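Run:
```python
from h import *
im=dict(np.load('pics/top0.npz')); p=im['pixels'][200:400,280:480,::-1]
cv2.imwrite('pics/crop0.png',cv2.resize(p,(800,800),interpolation=cv2.INTER_CUBIC)[:600]);cv2.imwrite('pics/crop0b.png',cv2.resize(p,(800,800),interpolation=cv2.INTER_CUBIC)[200:])
# hose heights
T=np.linalg.inv(im['world_to_cam']);K=im['mtx']
def P(u,v):
    d=im['range_z'][v,u]; return T[:3,:3]@np.array([(u-K[0,2])/K[0,0]*d,-(v-K[1,2])/K[1,1]*d,-d])+T[:3,3]
for uv in [(375,432),(350,420),(320,400),(290,377),(260,350),(230,320),(205,293),(180,265),(176,250),(195,240),(218,227),(295,165),(235,195),(389,420),(400,300),(320,265)]: print(uv,P(*uv).round(3))
```

```text
(375, 432) [ 0.305 -0.197  0.152]
(350, 420) [ 0.338 -0.157  0.209]
(320, 400) [ 0.372 -0.116  0.237]
(290, 377) [ 0.407 -0.076  0.249]
(260, 350) [ 0.443 -0.035  0.246]
(230, 320) [0.483 0.009 0.226]
(205, 293) [0.521 0.051 0.198]
(180, 265) [0.565 0.102 0.143]
(176, 250) [0.592 0.125 0.085]
(195, 240) [0.611 0.102 0.047]
(218, 227) [0.638 0.07  0.007]
(295, 165) [ 0.75  -0.073  0.003]
(235, 195) [0.69  0.032 0.042]
(389, 420) [ 0.24  -0.252 -0.168]
(400, 300) [ 0.5   -0.253  0.059]
(320, 265) [ 0.564 -0.116  0.006]
```

View pics/crop0.png

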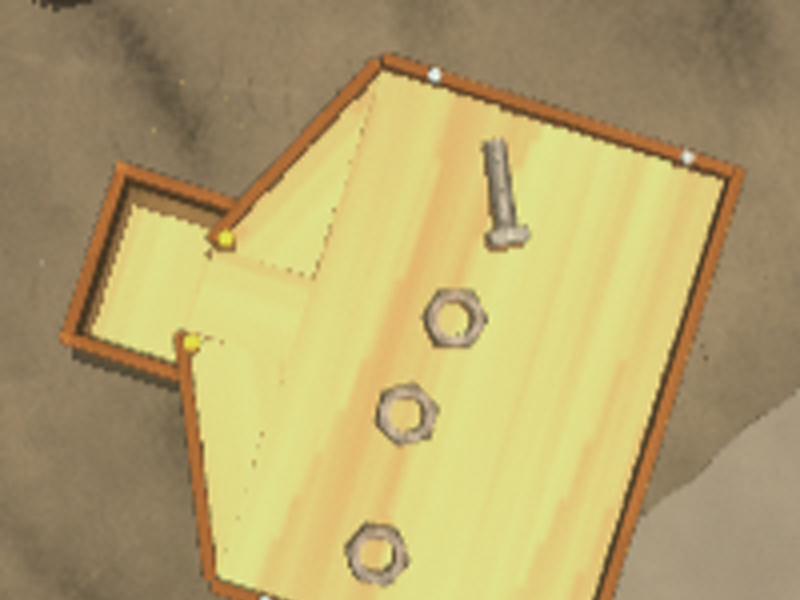

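View pics/crop0b.png

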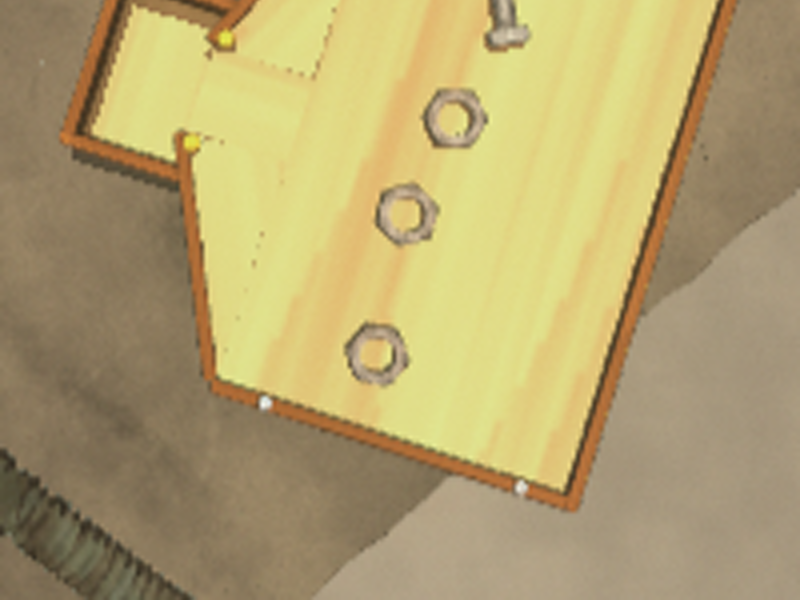

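```bash
cat >> h.py <<'E'
C=lambda cu,cv:((cu+.5)/4-.5+280,(cv+.5)/4-.5+200)
E
python3 - <<'E'
from h import *
im=dict(np.load('pics/top0.npz'))
g=lambda c,z: pix2plane(im,*C(*c),z)[:2]
pL,pR=g((225,239),.076),g((191,342),.076)
cs=[g(c,.07) for c in [(740,173),(575,705),(382,60),(212,582)]]
print('post dist',np.linalg.norm(pL-pR))
print('rear',np.linalg.norm(cs[0]-cs[1]),'front',np.linalg.norm(cs[2]-cs[3]),'sides',np.linalg.norm(cs[0]-cs[2]),np.linalg.norm(cs[1]-cs[3]))
for a,b in [(pR,pL),(cs[1],cs[0]),(cs[3],cs[2])]:
    d=b-a; print('yaw of +y',np.degrees(np.arctan2(d[1],d[0])))
for a,b in [(cs[0],cs[2]),(cs[1],cs[3])]:
    d=b-a; print('yaw of x',np.degrees(np.arctan2(d[1],d[0])))
print(pL,pR,cs)
for n,c in dict(n1=(455,319),n2=(407,414),n3=(377,554),bh=(507,235),bt=(495,145)).items(): print(n,g(c,.073))
E
```

```text
post dist 0.04583468560467098
rear 0.23546709856433629 front 0.2332250795576136 sides 0.15979108135940376 0.16069638632157296
yaw of +y -19.43470612130039
yaw of +y -19.129118237787957
yaw of +y -19.350712551409746
yaw of x 71.1881209665961
yaw of x 70.38631978687033
[ 0.57141476 -0.14377591] [ 0.52819167 -0.12852522] [array([ 0.59548551, -0.36392079]), array([ 0.37302032, -0.28675867]), array([ 0.64701206, -0.21266536]), array([ 0.42696232, -0.13538631])]
n1 [ 0.53573026 -0.2405013 ]
n2 [ 0.49608139 -0.21914969]
n3 [ 0.43771249 -0.20501487]
bh [ 0.57088246 -0.2635262 ]
bt [ 0.60929874 -0.2595353 ]
```

```bash
cat >> h.py <<'E'
YAW=np.radians(70.7); O=np.array([.5230,-.2126])
RT=np.array([[np.cos(YAW),-np.sin(YAW)],[np.sin(YAW),np.cos(YAW)]])
def t2w(x,y): return O+RT@np.array([x,y])/1000
def w2t(p): return RT.T@(np.asarray(p)[:2]-O)*1000
def cur():
    s=status.observe();R=s['tool_rot'];p=s['position']
    return s,R,p,np.degrees(np.arctan2(R[1,0],R[0,0])-YAW)
def go(*wps):
    """wps (tx,ty mm tray, z m, phi deg in tray)"""
    s,R,p,phi=cur()
    print('t',s['time_s'],'tray xy',w2t(p).round(1),'z',p[2].round(4),'phi',phi.round(1),'F',s['ft_force'].round(1),'q',s['q'].round(0),'w',round(s['grip_width'],4))
    for x,y,z,ph in wps:
        d=R.T@(np.append(t2w(x,y),z)-p)
        dphi=(ph-phi+180)%360-180
        print((x,y,z,ph),'->',d.round(4),'turn',round(-np.radians(dphi),3))
E
python3 -c "
from h import *
go((-55,-32,.15,19),(-55,-32,.0645,19))"
```

```text
t 0.1 tray xy [-352.6  167. ] z 0.2308 phi -43.8 F [-0.1  0.7 -0.1] q [-75.  22.  74.  -0.  84. -12.] w 0.0856
(-55, -32, 0.15, 19) -> [ 0.3525 -0.0622  0.081 ] turn -1.096
(-55, -32, 0.0645, 19) -> [ 0.3525 -0.0621  0.1665] turn -1.096
```

>>> play_rows(
  targets="0.04 -0.007 0 -0.13 1; 0.08 -0.014 0 -0.26 1; 0.12 -0.021 0 -0.39 1; 0.16 -0.028 0 -0.52 1; 0.20 -0.035 0.02 -0.65 1",
  force=40,
)

```text
time_s: 0.6
position: [0.4132, -0.3682, 0.213]
tool_rot: [[0.431, 0.902, 0.003], [0.902, -0.431, -0.004], [-0.002, 0.004, -1.0]]
ft_force: [0.7, 0.0, -0.4]
grip_width: 0.0122
```

```bash
python3 -c "
from h import *
go((-55,-32,.13,19))
snap('wrist','w1')
im=dict(np.load('pics/w1.npz'));print(im['mtx'],im['T_tool_cam'])"
```

```text
t 0.6 tray xy [-183.2   52.2] z 0.213 phi -6.2 F [ 0.7  0.  -0.4] q [-54.  23.  76.   0.  81. -28.] w 0.0122
(-55, -32, 0.13, 19) -> [0.1367 0.0694 0.0829] turn -0.44
[[371.64829954   0.         312.52477498]
 [  0.         371.64829954 236.37485129]
 [  0.           0.           1.        ]] [[ 1.95546000e-04  9.46165703e-01  3.23682599e-01  8.41585417e-02]
 [ 9.99999456e-01 -5.16794015e-04  9.06526578e-04  6.97725404e-04]
 [ 1.02500159e-03  3.23682246e-01 -9.46165289e-01 -1.42024822e-01]
 [ 0.00000000e+00  0.00000000e+00  0.00000000e+00  1.00000000e+00]]
```

View pics/w1.png

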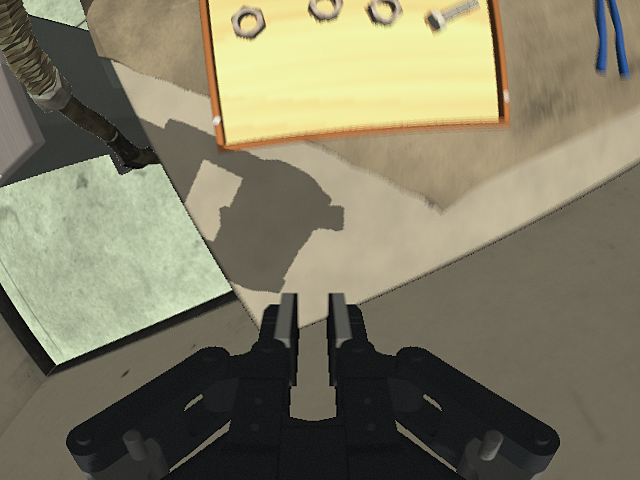

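>>> play_rows(
  targets="0.04 0.02 0.02 -0.11 1; 0.08 0.04 0.04 -0.22 1; 0.12 0.06 0.06 -0.33 1; 0.137 0.069 0.083 -0.44 1; 0.137 0.069 0.083 -0.44 1",
)

```text
time_s: 1.15
position: [0.5336, -0.2726, 0.1248]
tool_rot: [[0.006, 1.0, -0.005], [1.0, -0.006, 0.004], [0.004, -0.005, -1.0]]
ft_force: [-0.9, -0.3, 0.2]
grip_width: 0.0001
```

```bash
python3 -c "
from h import *
go((-55,-32,.0645,19))
snap('wrist','w2')
snap('scene','s2')"
```

```text
t 1.15 tray xy [-53.1 -29.8] z 0.1248 phi 19.0 F [-0.9 -0.3  0.2] q [-38.  32.  75.   0.  73. -38.] w 0.0001
(-55, -32, 0.0645, 19) -> [-0.0027  0.0017  0.0603] turn -0.001
```

View pics/w2.png

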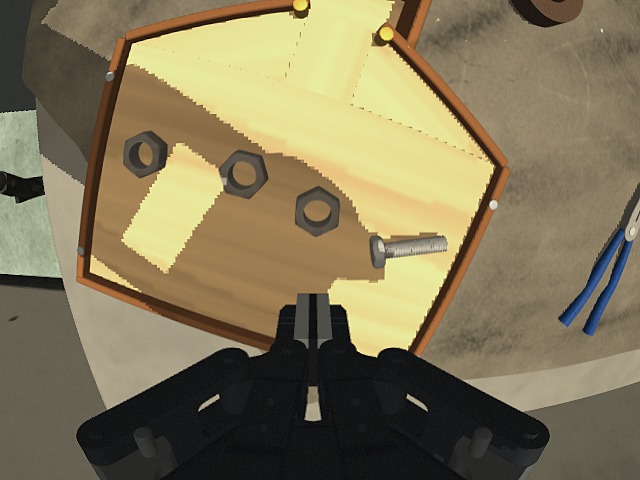

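View pics/s2.png

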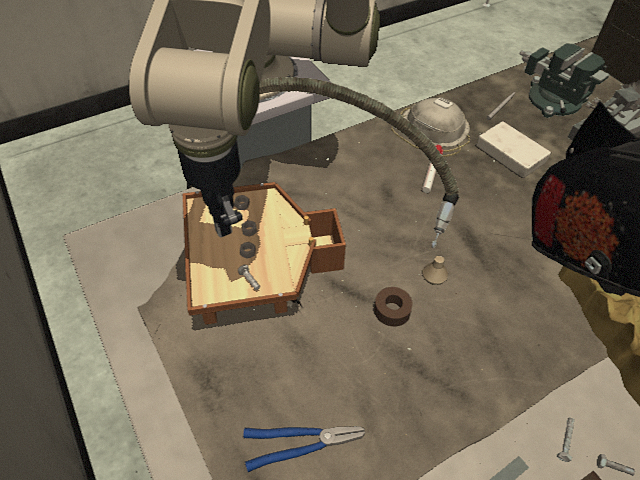

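```bash
cat >> h.py <<'E'
def wr(im,pose,u,v,z):
    p,R=pose;K=im['mtx'];x=(u-K[0,2])/K[0,0];y=(v-K[1,2])/K[1,1];th=np.hypot(x,y)
    a=np.array([np.sin(th)*x/th,-np.sin(th)*y/th,-np.cos(th)]) if th>0 else np.array([0,0,-1.])
    T=im['T_tool_cam'];d=R@(T[:3,:3]@a);o=p+R@T[:3,3]
    return o+d*(z-o[2])/d[2]
def look(f):
    s,R,p,phi=cur();im=snap('wrist',f);np.savez(f'pics/{f}_p.npz',p=p,R=R);return im
def ld(f):
    im=dict(np.load(f'pics/{f}.npz'));q=np.load(f'pics/{f}_p.npz');return im,(q['p'],q['R'])
def wt(f,*uv,z=.073):
    im,po=ld(f)
    for u,v in uv: print((u,v),w2t(wr(im,po,u,v,z)).round(1))
E
python3 -c "
from h import *
s,R,p,phi=cur();np.savez('pics/w2_p.npz',p=p,R=R)
wt('w2',(146,154),(245,174),(318,211)); wt('w2',(301,6),(386,34),z=.076)"
```

```text
(146, 154) [-23.6  79.4]
(245, 174) [-18.   20.3]
(318, 211) [-25.3 -23.8]
(301, 6) [76.9 20. ]
(386, 34) [ 77.3 -26.1]
```

>>> play_rows(
  targets="-0.003 0.002 0.02 0 1; -0.003 0.002 0.04 0 1; -0.003 0.002 0.055 0 1; -0.003 0.002 0.06 0 1; -0.003 0.002 0.06 0 1",
)

```text
time_s: 1.75
position: [0.5348, -0.2793, 0.0689]
tool_rot: [[0.013, 1.0, 0.0], [1.0, -0.013, -0.0], [-0.0, 0.0, -1.0]]
ft_force: [-0.4, 0.4, -1.3]
grip_width: -0.0
```

```bash
python3 -c "
from h import *
go((-55,-32,.0645,19),(25-27*.945,-5-27*.326,.0645,19))
look('w3')"
```

```text
t 1.75 tray xy [-59.1 -33.2] z 0.0689 phi 18.5 F [-0.4  0.4 -1.3] q [-39.  36.  79.  -0.  66. -38.] w -0.0
(-55, -32, 0.0645, 19) -> [0.0043 0.0002 0.0044] turn -0.008
(-0.514999999999997, -13.802, 0.0645, 19) -> [0.0617 0.0002 0.0043] turn -0.008
```

View pics/w3.png

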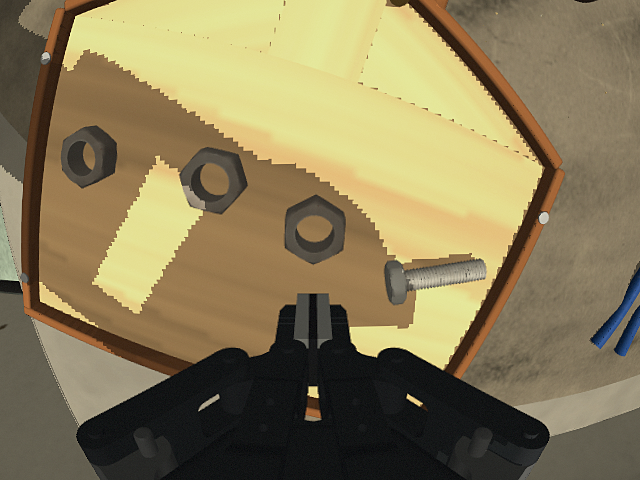

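```bash
python3 -c "
from h import *
wt('w3',(89,157),(213,181),(316,230))
s=status.observe();print(s['qvel'].round(2))"
```

```text
(89, 157) [-20.5  78. ]
(213, 181) [-14.9  21.2]
(316, 230) [-21.1 -22.7]
[ 0.37 -0.46 -0.54  0.02  0.03 -0.06]
```

>>> play_rows(
  targets="0.008 0 0.0045 0 1; 0.02 0 0.0045 0 1; 0.03 0 0.0045 0 1; 0.038 0 0.0045 0 1; 0.046 0 0.0045 0 1",
)

```text
time_s: 2.3
position: [0.5359, -0.2314, 0.064]
tool_rot: [[0.01, 1.0, 0.0], [1.0, -0.01, -0.0], [-0.0, 0.0, -1.0]]
ft_force: [0.7, -1.7, 0.4]
grip_width: 0.0001
```

```bash
python3 -c "
from h import *
go((25-25*.945,-5-25*.326,.0645,19))
look('w4')"
```

```text
t 2.3 tray xy [-13.5 -18.4] z 0.064 phi 18.7 F [ 0.7 -1.7  0.4] q [-35.  35.  82.  -0.  63. -34.] w 0.0001
(1.375, -13.15, 0.0645, 19) -> [ 0.0158 -0.0002 -0.0005] turn -0.005
```

View pics/w4.png

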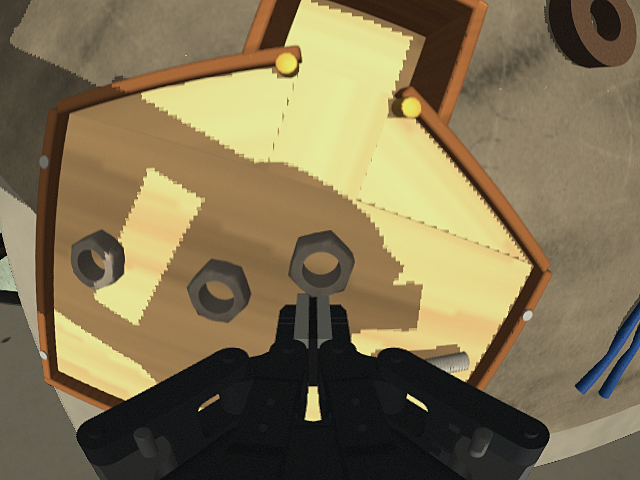

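```bash
python3 -c "
from h import *
wt('w4',(322,264),(218,290),(98,260)); wt('w4',(287,63),(411,107),z=.076)"
```

```text
(322, 264) [ 13.5 -13.9]
(218, 290) [-11.4  22.5]
(98, 260) [-17.5  78.8]
(287, 63) [80.4 21.9]
(411, 107) [ 80.5 -23.8]
```

```bash
python3 -c "
from h import *
go((5,-14,.0645,12),(30,-9,.0645,6))"
```

```text
t 2.35 tray xy [-12.5 -18. ] z 0.064 phi 18.7 F [-0.1  1.3  0.3] q [-35.  35.  82.   0.  63. -34.] w 0.0001
(5, -14, 0.0645, 12) -> [ 0.0179  0.0019 -0.0005] turn 0.118
(30, -9, 0.0645, 6) -> [ 0.0432  0.0052 -0.0005] turn 0.222
```

>>> play_rows(
  targets="0.009 0.001 0 0.06 1; 0.018 0.002 0 0.12 1; 0.026 0.003 0 0.17 1; 0.035 0.004 0 0.2 1; 0.043 0.005 0 0.22 1",
)

```text
time_s: 2.85
position: [0.5413, -0.189, 0.0639]
tool_rot: [[0.23, 0.973, 0.0], [0.973, -0.23, -0.0], [-0.0, 0.0, -1.0]]
ft_force: [-0.4, -0.9, -0.3]
grip_width: 0.0002
```

```bash
python3 -c "
from h import *
go((45,-5,.0645,2),(66,-2,.0645,0))
look('w5')"
```

```text
t 2.85 tray xy [28.3 -9.5] z 0.0639 phi 6.0 F [-0.4 -0.9 -0.3] q [-31.  34.  84.  -0.  62. -18.] w 0.0002
(45, -5, 0.0645, 2) -> [ 0.0171 -0.0027 -0.0006] turn 0.07
(66, -2, 0.0645, 0) -> [ 0.0383 -0.0035 -0.0006] turn 0.105
```

View pics/w5.png

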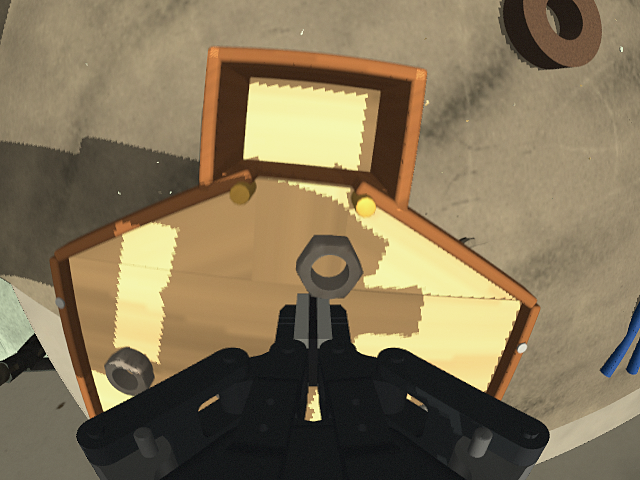

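```bash
python3 -c "
from h import *
wt('w5',(331,266)); wt('w5',(241,193),(366,206),z=.076)"
```

```text
(331, 266) [ 55.3 -14.6]
(241, 193) [81.5 21.4]
(366, 206) [ 81.3 -24.1]
```

```bash
python3 -c "
from h import *
go((20,-15,.0645,10),(26,-30,.0645,27),(30,-27,.0645,27))"
```

```text
t 2.9 tray xy [29.3 -9.2] z 0.0639 phi 6.0 F [-1.2  2.1 -0.2] q [-31.  34.  84.   0.  62. -18.] w 0.0
(20, -15, 0.0645, 10) -> [-0.0099  0.0048 -0.0006] turn -0.07
(26, -30, 0.0645, 27) -> [-0.0055  0.0204 -0.0006] turn -0.366
(30, -27, 0.0645, 27) -> [-0.0012  0.0178 -0.0006] turn -0.366
```

>>> play_rows(
  targets="-0.012 0.003 0 -0.06 1; -0.012 0.011 0 -0.16 1; -0.008 0.02 0 -0.26 1; -0.005 0.02 0 -0.36 1; -0.005 0.02 0 -0.36 1",
)

```text
time_s: 3.4
position: [0.5597, -0.1988, 0.0638]
tool_rot: [[-0.13, 0.991, -0.0], [0.991, 0.13, 0.0], [0.0, -0.0, -1.0]]
ft_force: [0.4, -0.3, 0.2]
grip_width: -0.0002
```

```bash
python3 -c "
from h import *
go((45,-18,.0645,27),(50,-15,.0645,24))
look('w6')"
```

```text
t 3.4 tray xy [ 25.2 -30. ] z 0.0638 phi 26.8 F [ 0.4 -0.3  0.2] q [-31.  35.  80.   0.  64. -38.] w -0.0002
(45, -18, 0.0645, 27) -> [ 0.0231 -0.0018 -0.0007] turn -0.004
(50, -15, 0.0645, 24) -> [ 0.029  -0.0022 -0.0007] turn 0.049
```

View pics/w6.png

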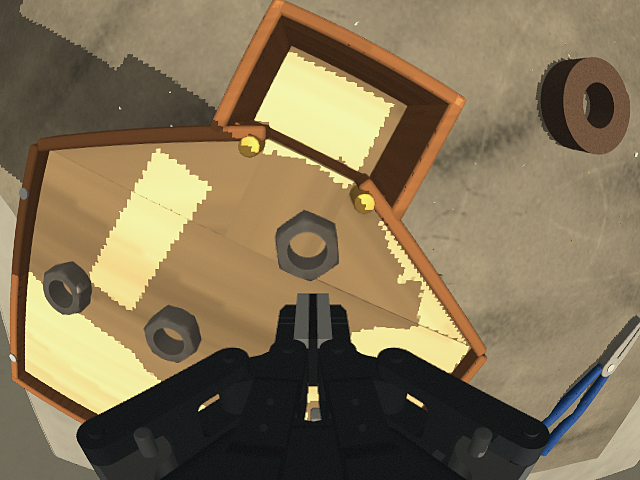

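>>> play_rows(
  targets="0.006 -0.002 -0.0005 0 1; 0.012 -0.002 -0.0005 0 1; 0.018 -0.002 -0.0005 0 1; 0.024 -0.002 -0.0005 0 1; 0.03 -0.002 -0.0005 0 1",
)

```text
time_s: 3.95
position: [0.5536, -0.1688, 0.0644]
tool_rot: [[-0.129, 0.992, 0.0], [0.992, 0.129, -0.0], [-0.0, 0.0, -1.0]]
ft_force: [-0.1, -0.4, 0.3]
grip_width: 0.0
```

```bash
python3 -c "
from h import *
go((66,-7,.0645,10),)
look('w7')"
```

```text
t 3.95 tray xy [ 51.4 -14.4] z 0.0644 phi 26.7 F [-0.1 -0.4  0.3] q [-29.  34.  83.   0.  63. -36.] w 0.0
(66, -7, 0.0645, 10) -> [ 0.0164 -0.0001 -0.0001] turn 0.291
```

View pics/w7.png

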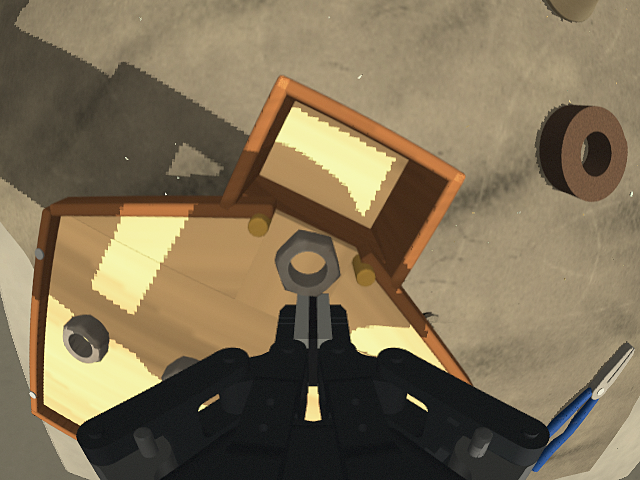

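>>> play_rows(
  targets="0.005 0.001 0 0.05 1; 0.010 0.002 0 0.1 1; 0.015 0.003 0 0.15 1; 0.019 0.004 0 0.2 1; 0.019 0.004 0 0.2 1",
)

```text
time_s: 4.5
position: [0.5548, -0.1496, 0.0643]
tool_rot: [[0.071, 0.997, -0.001], [0.997, -0.071, 0.0], [0.0, -0.001, -1.0]]
ft_force: [-1.7, 0.1, 0.8]
grip_width: -0.0
```

```bash
python3 -c "
from h import *
go((60,-7,.0645,10),)
look('w8')"
```

```text
t 4.5 tray xy [69.9 -9.2] z 0.0643 phi 15.2 F [-1.7  0.1  0.8] q [-27.  34.  84.  -0.  62. -23.] w -0.0
(60, -7, 0.0645, 10) -> [-0.009  -0.0047 -0.0002] turn 0.091
```

View pics/w8.png

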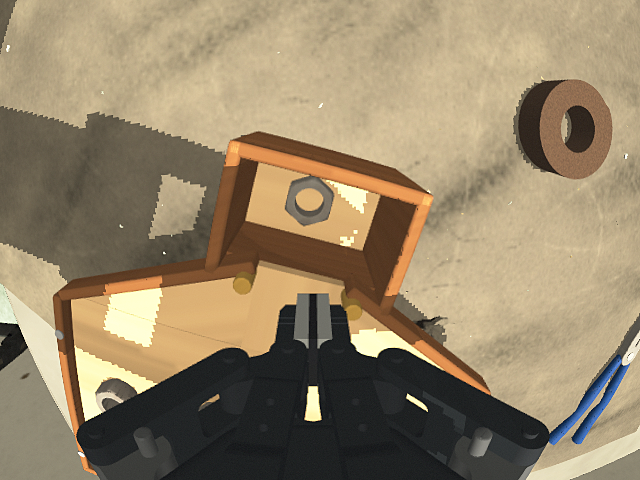

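```bash
python3 -c "
from h import *
wt('w6',(172,335),(67,289));wt('w8',(113,392))
go((60,-8,.11,10),(-50,28,.12,-13),(-50,28,.0645,-13))"
```

```text
(172, 335) [-10.8  21.9]
(67, 289) [-16.5  78.8]
(113, 392) [-7.9 81.4]
t 4.55 tray xy [69.8 -9.3] z 0.0642 phi 15.3 F [-2.  -0.7  0.5] q [-27.  34.  84.  -0.  62. -23.] w -0.0001
(60, -8, 0.11, 10) -> [-0.0091 -0.0039 -0.0458] turn 0.092
(-50, 28, 0.12, -13) -> [-0.1057 -0.0676 -0.0557] turn 0.494
(-50, 28, 0.0645, -13) -> [-0.1057 -0.0676 -0.0002] turn 0.494
```

>>> play_rows(
  targets="-0.005 0 -0.04 0.02 1; -0.03 -0.012 -0.055 0.14 1; -0.06 -0.035 -0.055 0.28 1; -0.09 -0.057 -0.055 0.42 1; -0.106 -0.068 -0.055 0.494 1",
)

```text
time_s: 5.05
position: [0.4786, -0.2529, 0.1195]
tool_rot: [[0.54, 0.842, 0.001], [0.842, -0.54, -0.001], [-0.0, 0.001, -1.0]]
ft_force: [0.5, -0.2, 0.3]
grip_width: -0.0003
```

>>> play_rows(
  targets="0 0 0 0 1; 0 0 0 0 1",
)

```text
time_s: 5.25
position: [0.4801, -0.251, 0.1194]
tool_rot: [[0.534, 0.845, 0.001], [0.845, -0.534, 0.0], [0.0, 0.0, -1.0]]
ft_force: [0.1, -0.3, -0.4]
grip_width: 0.0001
```

```bash
python3 -c "
from h import *
go((-50,28,.0645,-13))
look('w9')"
```

```text
t 5.25 tray xy [-50.4  27.8] z 0.1194 phi -13.0 F [ 0.1 -0.3 -0.4] q [-40.  27.  86.   0.  67.  -8.] w 0.0001
(-50, 28, 0.0645, -13) -> [ 0.0003 -0.0003  0.0549] turn 0.0
```

View pics/w9.png

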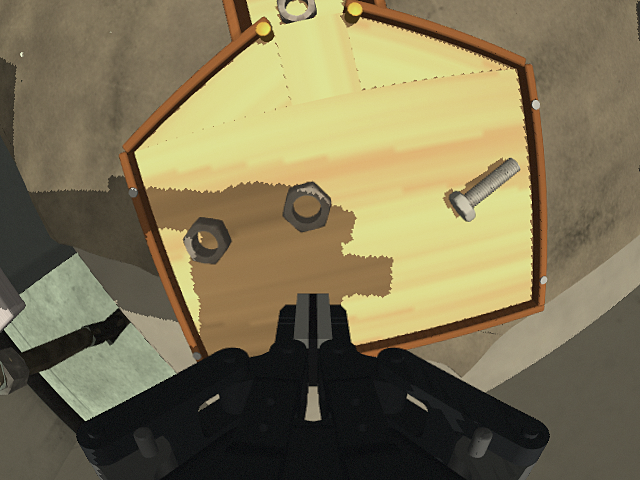

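```bash
python3 -c "
from h import *
wt('w9',(306,207),(207,241));wt('w9',(264,29),(355,9),z=.076)"
```

```text
(306, 207) [-14.6  22.5]
(207, 241) [-20.8  80.4]
(264, 29) [79.5 21.7]
(355, 9) [ 79.8 -24.1]
```

>>> play_rows(
  targets="0 -0.003 0.02 0.02 1; 0 -0.003 0.04 0.02 1; 0 -0.003 0.055 0.02 1; 0 -0.003 0.055 0.02 1; 0.006 -0.003 0.055 0.02 1",
)

```text
time_s: 5.8
position: [0.4812, -0.244, 0.0646]
tool_rot: [[0.551, 0.834, 0.0], [0.834, -0.551, -0.0], [0.0, 0.0, -1.0]]
ft_force: [0.3, 0.5, 0.3]
grip_width: -0.0
```

>>> play_rows(
  targets="0.007 0 0 0 1; 0.013 0 0 0 1; 0.019 0 0 0 1; 0.025 0 0 0 1; 0.031 0 0 0 1",
)

```text
time_s: 6.3
position: [0.4981, -0.2181, 0.0645]
tool_rot: [[0.552, 0.834, 0.0], [0.834, -0.552, -0.0], [-0.0, 0.0, -1.0]]
ft_force: [-0.3, 0.1, 0.8]
grip_width: 0.0002
```

```bash
python3 -c "
from h import *
go((-50,28,.0645,-13))
look('w10')"
```

```text
t 6.3 tray xy [-13.4  21.7] z 0.0645 phi -14.2 F [-0.3  0.1  0.8] q [-36.  31.  89.  -0.  60.  -3.] w 0.0002
(-50, 28, 0.0645, -13) -> [-0.037   0.0029  0.    ] turn -0.021
```

View pics/w10.png

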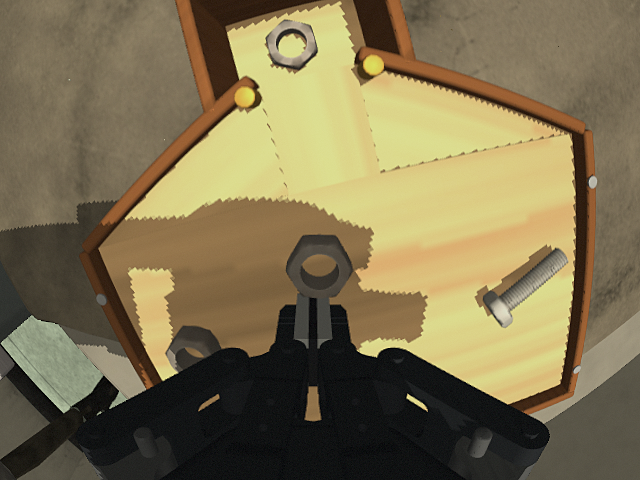

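```bash
python3 -c "
from h import *
wt('w10',(320,265));wt('w10',(246,97),(373,65),z=.076)"
```

```text
(320, 265) [11.7 11.9]
(246, 97) [80.  21.4]
(373, 65) [ 80.3 -24. ]
```

>>> play_rows(
  targets="0.008 0 0 -0.03 1; 0.016 0 0 -0.05 1; 0.024 -0.001 0 -0.07 1; 0.032 -0.002 0 -0.09 1; 0.040 -0.003 0 -0.1 1",
)

```text
time_s: 6.85
position: [0.5176, -0.1828, 0.0643]
tool_rot: [[0.465, 0.885, -0.0], [0.885, -0.465, 0.0], [0.0, -0.0, -1.0]]
ft_force: [-1.2, -0.6, 0.6]
grip_width: 0.0003
```

```bash
python3 -c "
from h import *
go((-50,28,.0645,-13))
look('w11')"
```

```text
t 6.85 tray xy [26.4 15. ] z 0.0643 phi -8.4 F [-1.2 -0.6  0.6] q [-32.  32.  88.   0.  60.  -4.] w 0.0003
(-50, 28, 0.0645, -13) -> [-0.0775 -0.0017 -0.0002] turn 0.08
```

View pics/w11.png

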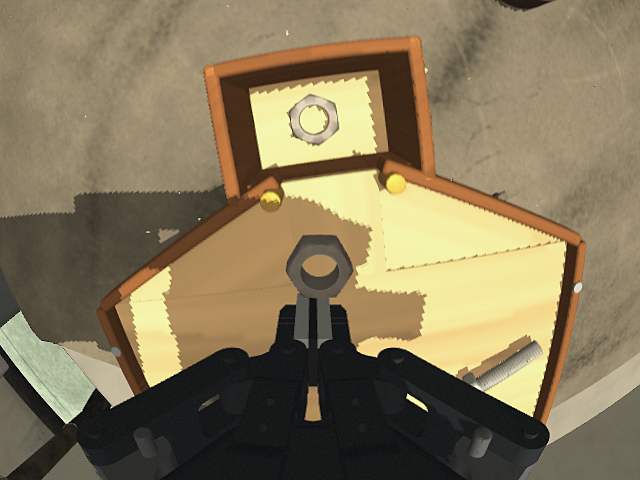

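```bash
python3 -c "
from h import *
wt('w11',(320,265));wt('w11',(271,199),(396,183),z=.076)"
```

```text
(320, 265) [52.3  7.6]
(271, 199) [81.7 21.4]
(396, 183) [ 81.2 -24.2]
```

>>> play_rows(
  targets="0.005 0.001 0 0.02 1; 0.010 0.0025 0 0.04 1; 0.015 0.004 0 0.06 1; 0.020 0.0055 0 0.08 1; 0.023 0.006 0 0.08 1",
)

```text
time_s: 7.4
position: [0.5337, -0.1656, 0.0643]
tool_rot: [[0.536, 0.844, 0.0], [0.844, -0.536, -0.0], [0.0, 0.0, -1.0]]
ft_force: [0.3, -1.0, -0.3]
grip_width: -0.0001
```

```bash
python3 -c "
from h import *
go((-50,28,.0645,-13))
look('w12')"
```

```text
t 7.4 tray xy [47.9  5.4] z 0.0643 phi -13.1 F [ 0.3 -1.  -0.3] q [-29.  33.  86.   0.  61.   3.] w -0.0001
(-50, 28, 0.0645, -13) -> [-0.1004  0.0002 -0.0002] turn -0.002
```

View pics/w12.png

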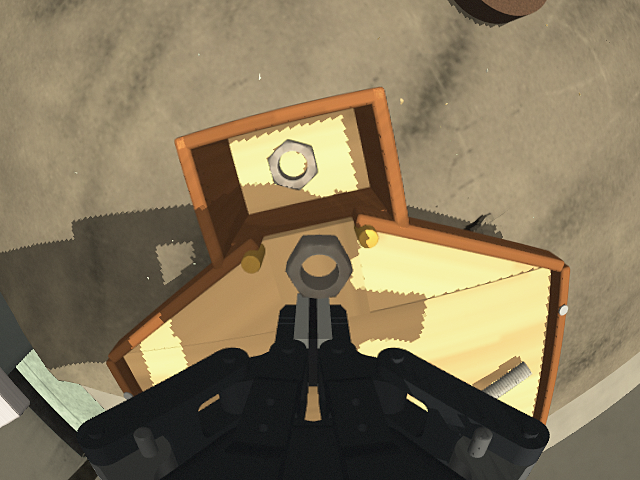

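>>> play_rows(
  targets="0.005 -0.001 0 -0.03 1; 0.010 -0.002 0 -0.06 1; 0.015 -0.003 0 -0.08 1; 0.020 -0.004 0 -0.1 1; 0.021 -0.004 0 -0.1 1",
)

```text
time_s: 7.95
position: [0.5413, -0.1454, 0.0643]
tool_rot: [[0.447, 0.894, -0.0], [0.894, -0.447, 0.0], [0.0, -0.0, -1.0]]
ft_force: [-0.3, -0.2, 0.3]
grip_width: 0.0004
```

```bash
python3 -c "
from h import *
go((60,2,.11,-5),(-50,70,.12,-13))
look('w13')"
```

```text
t 7.95 tray xy [69.5  4.9] z 0.0643 phi -7.3 F [-0.3 -0.2  0.3] q [-27.  33.  86.   0.  61.  -1.] w 0.0004
(60, 2, 0.11, -5) -> [-0.009   0.0041 -0.0457] turn -0.039
(-50, 70, 0.12, -13) -> [-0.1268 -0.0495 -0.0557] turn 0.1
```

View pics/w13.png

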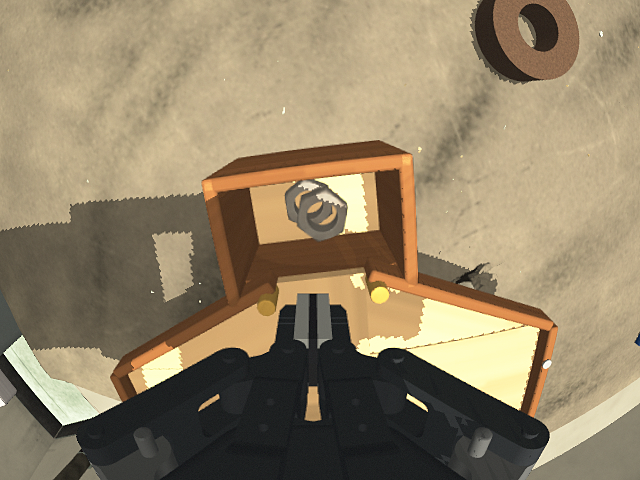

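```bash
python3 -c "
from h import *
go((-51,96,.12,-28))"
```

```text
t 8.0 tray xy [69.3  4.9] z 0.0643 phi -7.3 F [-1.1 -0.4 -0.2] q [-27.  33.  86.   0.  61.  -1.] w 0.0001
(-51, 96, 0.12, -28) -> [-0.1309 -0.0751 -0.0557] turn 0.361
```

>>> play_rows(
  targets="-0.005 0 -0.04 0 1; -0.035 -0.015 -0.055 0.09 1; -0.07 -0.037 -0.055 0.18 1; -0.105 -0.06 -0.055 0.27 1; -0.131 -0.075 -0.055 0.36 1",
)

```text
time_s: 8.5
position: [0.4134, -0.2302, 0.1195]
tool_rot: [[0.738, 0.675, -0.0], [0.675, -0.738, -0.0], [-0.0, -0.0, -1.0]]
ft_force: [1.3, -0.5, -0.0]
grip_width: -0.0003
```

>>> play_rows(
  targets="0 0 0 0 1; 0 0 0 0 1",
)

```text
time_s: 8.7
position: [0.4153, -0.2299, 0.1195]
tool_rot: [[0.735, 0.678, 0.0], [0.678, -0.735, -0.0], [0.0, 0.0, -1.0]]
ft_force: [0.1, 1.3, -0.5]
grip_width: 0.0003
```

```bash
python3 -c "
from h import *
go((-51,96,.0645,-28))
look('w14');snap('scene','s14')"
```

```text
t 8.7 tray xy [-51.9  95.9] z 0.1195 phi -28.0 F [ 0.1  1.3 -0.5] q [-43.  21.  96.   0.  63.   4.] w 0.0003
(-51, 96, 0.0645, -28) -> [ 0.0008 -0.0006  0.055 ] turn -0.0
```

View pics/w14.png

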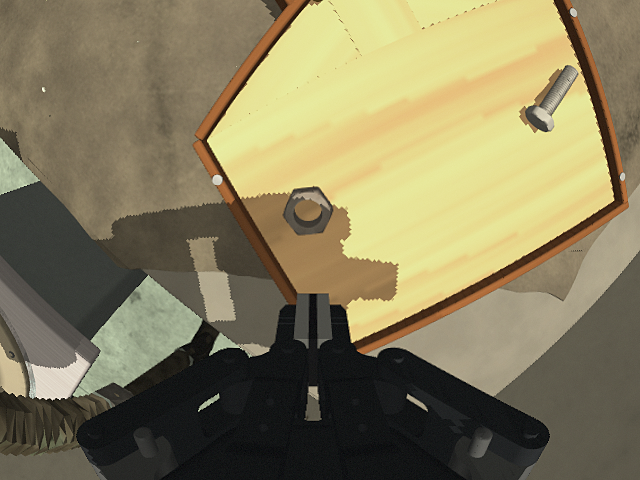

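View pics/s14.png

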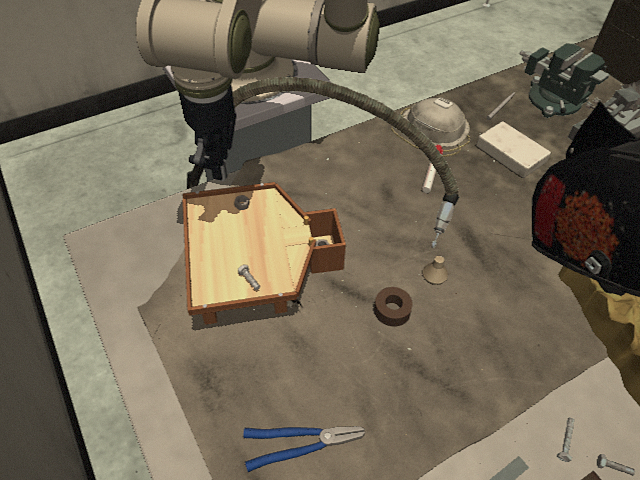

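```bash
python3 -c "
from h import *
wt('w14',(308,210));wt('w14',(217,180),(233,214),(280,297),z=.07)
im=dict(np.load('pics/scene0.npz'))"
```

```text
(308, 210) [-20.6  81.6]
(217, 180) [ 16.5 116.9]
(233, 214) [ -3.9 118.9]
(280, 297) [-59.6 121.2]
```

>>> play_rows(
  targets="0 0.001 0.02 0 1; 0 0.001 0.035 0 1; 0 0.001 0.048 0 1; 0 0.001 0.055 0 1; 0 0.001 0.055 0 1",
)

```text
time_s: 9.3
position: [0.4163, -0.2296, 0.0636]
tool_rot: [[0.734, 0.68, -0.001], [0.68, -0.734, 0.001], [-0.0, -0.002, -1.0]]
ft_force: [0.2, -1.1, 0.7]
grip_width: 0.0004
```

>>> play_rows(
  targets="0.007 0 0 0 1; 0.014 0 0 0 1; 0.021 0 0 0 1; 0.028 0 0 0 1; 0.035 0 0 0 1",
)

```text
time_s: 9.8
position: [0.4424, -0.206, 0.0645]
tool_rot: [[0.734, 0.679, 0.0], [0.679, -0.734, -0.0], [0.0, 0.0, -1.0]]
ft_force: [0.2, -1.1, 0.7]
grip_width: 0.0001
```

```bash
python3 -c "
from h import *
go((-51,96,.0645,-28))
look('w15')"
```

```text
t 9.8 tray xy [-20.5  78.3] z 0.0645 phi -28.0 F [ 0.2 -1.1  0.7] q [-39.  27.  98.  -0.  55.   8.] w 0.0001
(-51, 96, 0.0645, -28) -> [-0.0353 -0.0013  0.    ] turn 0.001
```

View pics/w15.png

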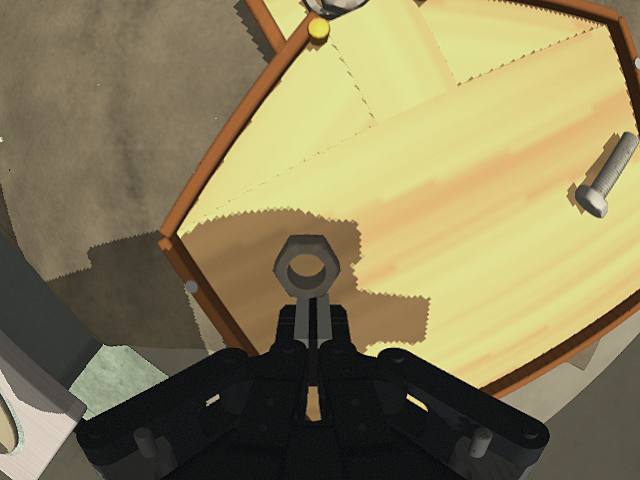

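```bash
python3 -c "
from h import *
wt('w15',(307,265))
go((-22,90,.0645,-45),(-18,86,.0645,-45))"
```

```text
(307, 265) [ 4.1 67.3]
t 9.85 tray xy [-19.8  78. ] z 0.0645 phi -27.9 F [ 1.1 -0.3 -0.6] q [-39.  27.  98.   0.  55.   8.] w -0.0001
(-22, 90, 0.0645, -45) -> [-0.0075 -0.0096 -0.    ] turn 0.298
(-18, 86, 0.0645, -45) -> [-0.0021 -0.0079 -0.    ] turn 0.298
```

>>> play_rows(
  targets="-0.010 0 0 0 1; -0.012 -0.006 0 0.1 1; -0.010 -0.011 0 0.2 1; -0.005 -0.011 0 0.3 1; -0.005 -0.011 0 0.32 1",
)

```text
time_s: 10.35
position: [0.4303, -0.2021, 0.0644]
tool_rot: [[0.911, 0.411, -0.0], [0.411, -0.911, -0.0], [-0.0, -0.0, -1.0]]
ft_force: [-0.2, -0.4, -0.4]
grip_width: -0.0001
```

```bash
python3 -c "
from h import *
go((-18,90,.0645,-46))
look('w16')"
```

```text
t 10.35 tray xy [-20.7  91. ] z 0.0644 phi -46.4 F [-0.2 -0.4 -0.4] q [-39.  26. 100.  -0.  54.  26.] w -0.0001
(-18, 90, 0.0645, -46) -> [ 0.0026 -0.0013 -0.0001] turn -0.007
```

View pics/w16.png

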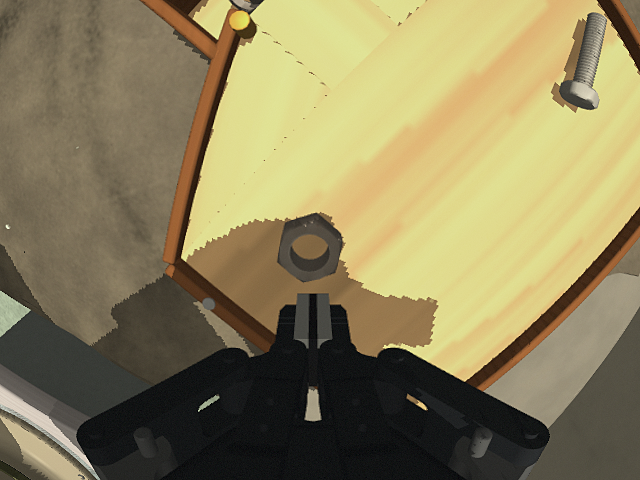

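>>> play_rows(
  targets="0.008 -0.001 0 0 1; 0.016 -0.001 0 0 1; 0.024 -0.001 0 0 1; 0.032 -0.001 0 0 1; 0.040 -0.001 0 0 1",
)

```text
time_s: 10.9
position: [0.4674, -0.184, 0.0643]
tool_rot: [[0.91, 0.414, 0.0], [0.414, -0.91, -0.0], [-0.0, 0.0, -1.0]]
ft_force: [-0.7, -0.7, 0.5]
grip_width: -0.0002
```

>>> play_rows(
  targets="0.008 0 0 0 1; 0.016 0 0 0 1; 0.022 0 0 0 1; 0.022 0 0 0 1",
)

```text
time_s: 11.3
position: [0.4873, -0.175, 0.0643]
tool_rot: [[0.91, 0.414, 0.0], [0.414, -0.91, -0.0], [0.0, 0.0, -1.0]]
ft_force: [0.0, -0.7, 0.0]
grip_width: -0.0002
```

```bash
python3 -c "
from h import *
go((-18,90,.0645,-46))
look('w17')"
```

```text
t 11.3 tray xy [23.7 46.1] z 0.0643 phi -46.3 F [ 0.  -0.7  0. ] q [-33.  29.  93.   0.  57.  33.] w -0.0002
(-18, 90, 0.0645, -46) -> [-0.0606 -0.0002 -0.0002] turn -0.004
```

View pics/w17.png

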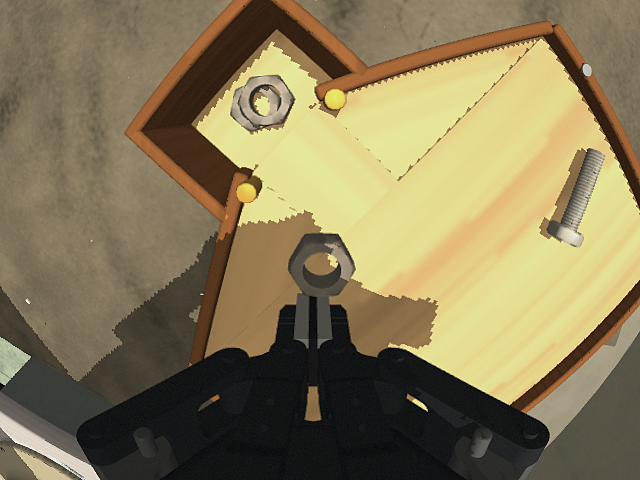

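>>> play_rows(
  targets="0.007 0 0 0 1; 0.014 0 0 0 1; 0.021 0 0 0 1; 0.026 0 0 0 1; 0.026 0 0 0 1",
)

```text
time_s: 11.85
position: [0.5109, -0.1642, 0.0643]
tool_rot: [[0.91, 0.414, 0.0], [0.414, -0.91, -0.0], [0.0, 0.0, -1.0]]
ft_force: [-0.4, -1.4, -0.2]
grip_width: 0.0001
```

```bash
python3 -c "
from h import *
go((-18,90,.0645,-46))
look('w18')"
```

```text
t 11.85 tray xy [41.7 27.4] z 0.0643 phi -46.3 F [-0.4 -1.4 -0.2] q [-30.  31.  90.   0.  59.  35.] w 0.0001
(-18, 90, 0.0645, -46) -> [-0.0865 -0.0002 -0.0002] turn -0.005
```

View pics/w18.png

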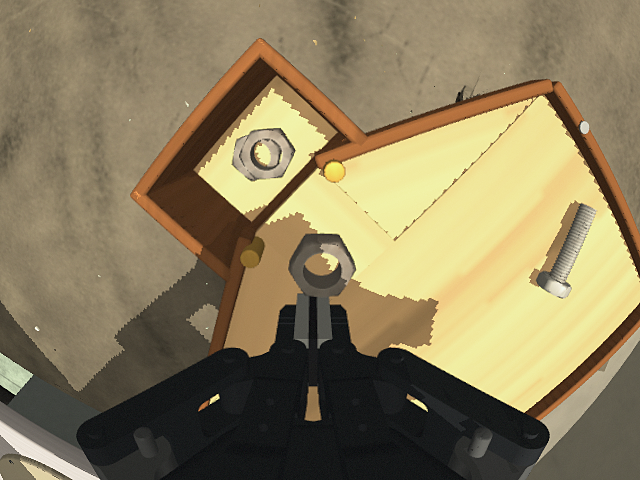

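```bash
python3 -c "
from h import *
wt('w18',(322,266));wt('w18',(252,251),(334,172),z=.076)
go((30,36,.0645,-40),(20,20,.0645,-20),(28,14,.0645,-12))"
```

```text
(322, 266) [57.2  5.5]
(252, 251) [81.6 18.7]
(334, 172) [ 80.2 -24.1]
t 11.9 tray xy [41.4 27.6] z 0.0643 phi -46.3 F [-0.4 -0.3 -0.6] q [-30.  31.  90.  -0.  59.  35.] w -0.0002
(30, 36, 0.0645, -40) -> [-0.0139  0.0025 -0.0002] turn -0.109
(20, 20, 0.0645, -20) -> [-0.0093  0.0208 -0.0002] turn -0.459
(28, 14, 0.0645, -12) -> [ 0.0006  0.0191 -0.0002] turn -0.598
```

>>> play_rows(
  targets="-0.012 0 0 0 1; -0.015 0.008 0 -0.13 1; -0.010 0.016 0 -0.26 1; -0.004 0.0205 0 -0.4 1; -0.001 0.0205 0 -0.54 1",
)

```text
time_s: 12.4
position: [0.5175, -0.1845, 0.0643]
tool_rot: [[0.565, 0.825, 0.0], [0.825, -0.565, -0.0], [-0.0, 0.0, -1.0]]
ft_force: [-0.3, -0.4, -0.6]
grip_width: 0.0
```

>>> play_rows(
  targets="0 0 0 0 1",
)

```text
time_s: 12.5
position: [0.5173, -0.184, 0.0643]
tool_rot: [[0.568, 0.823, -0.0], [0.823, -0.568, 0.0], [-0.0, -0.0, -1.0]]
ft_force: [-0.2, -0.7, 0.1]
grip_width: 0.0001
```

```bash
python3 -c "
from h import *
go((26,14,.0645,-15))
look('w19')"
```

```text
t 12.5 tray xy [25.1 14.8] z 0.0643 phi -15.3 F [-0.2 -0.7  0.1] q [-32.  32.  88.  -0.  60.   3.] w 0.0001
(26, 14, 0.0645, -15) -> [ 0.0011  0.0006 -0.0002] turn -0.006
```

View pics/w19.png

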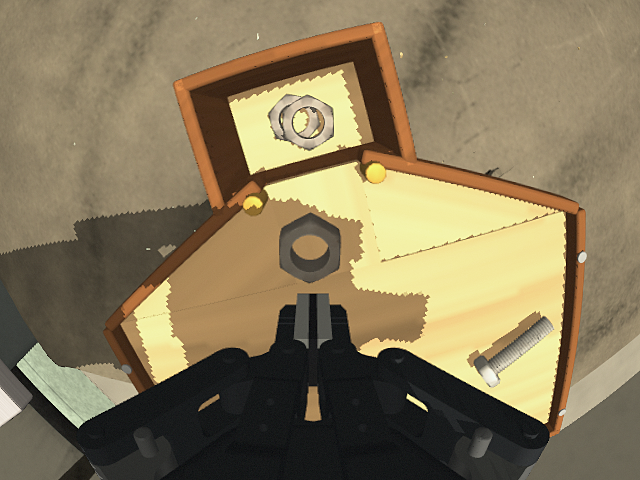

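>>> play_rows(
  targets="0.006 0 0 0 1; 0.012 0 0 0 1; 0.018 0 0 0 1; 0.023 0 0 0 1; 0.027 0 0 0 1",
)

```text
time_s: 13.05
position: [0.5336, -0.1609, 0.0643]
tool_rot: [[0.569, 0.823, -0.0], [0.823, -0.569, -0.0], [-0.0, 0.0, -1.0]]
ft_force: [0.8, -0.4, 0.3]
grip_width: -0.0
```

```bash
python3 -c "
from h import *
go((70,2,.0645,-8))
look('w20')"
```

```text
t 13.05 tray xy [52.3  7.1] z 0.0643 phi -15.4 F [ 0.8 -0.4  0.3] q [-29.  33.  87.  -0.  61.   6.] w -0.0
(70, 2, 0.0645, -8) -> [ 0.0184  0.0003 -0.0002] turn -0.128
```

View pics/w20.png

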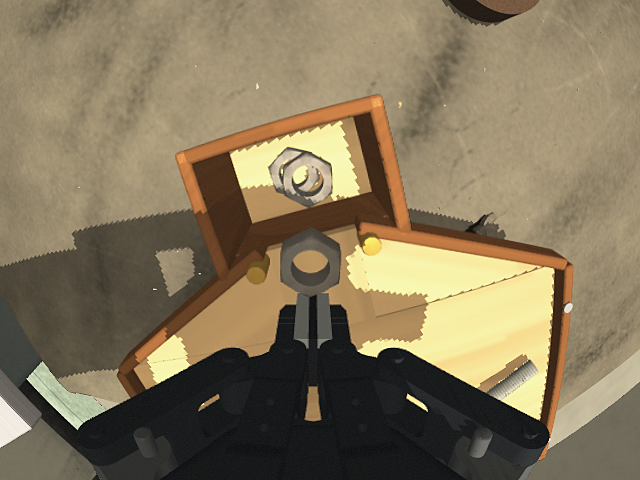

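Nut 3 at (311,262) sits between the posts (257,271) and (371,245). I'll push it through.

>>> play_rows(
  targets="0.005 -0.001 0 -0.03 1; 0.010 -0.001 0 -0.06 1; 0.015 -0.001 0 -0.1 1; 0.018 -0.001 0 -0.12 1; 0.018 -0.001 0 -0.12 1",
)

```text
time_s: 13.6
position: [0.5429, -0.1457, 0.0643]
tool_rot: [[0.465, 0.885, 0.0], [0.885, -0.465, 0.0], [0.0, 0.0, -1.0]]
ft_force: [0.2, 0.6, -0.7]
grip_width: 0.0001
```

```bash
python3 -c "
from h import *
go((70,2,.0645,-8))
look('w21')"
```

```text
t 13.6 tray xy [69.8  3.4] z 0.0643 phi -8.4 F [ 0.2  0.6 -0.7] q [-27.  33.  86.   0.  61.   1.] w 0.0001
(70, 2, 0.0645, -8) -> [ 0.0004  0.0013 -0.0002] turn -0.007
```

View pics/w21.png

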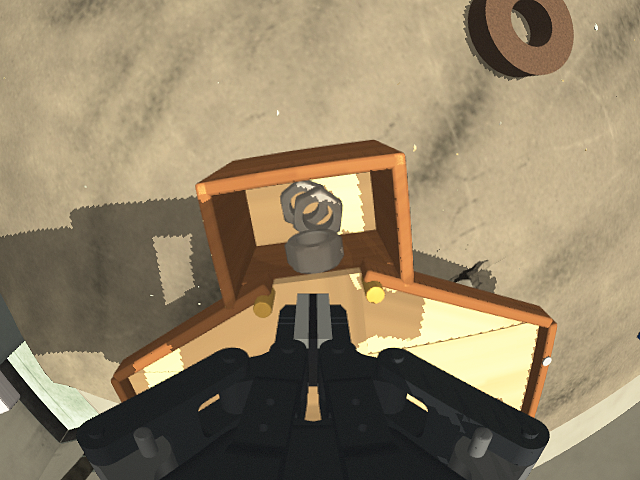

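>>> play_rows(
  targets="-0.01 0 -0.01 0 1; -0.02 0 -0.04 0 1; -0.05 0 -0.07 0 1; -0.09 0 -0.09 0 1; -0.13 0 -0.09 0 1",
)

```text
time_s: 14.15
position: [0.4819, -0.2634, 0.1581]
tool_rot: [[0.466, 0.885, 0.005], [0.885, -0.466, -0.004], [-0.002, 0.006, -1.0]]
ft_force: [0.7, -0.4, -2.3]
grip_width: -0.0001
```

>>> play_rows(
  targets="0 0 0 0 1; 0 0 0 0 1; 0 0 0 0 1; 0 0 0 0 1; 0 0 0 0 1",
)

```text
time_s: 14.65
position: [0.4824, -0.2603, 0.1543]
tool_rot: [[0.465, 0.885, -0.0], [0.885, -0.465, 0.0], [0.0, -0.0, -1.0]]
ft_force: [-0.6, -0.6, 0.2]
grip_width: -0.0001
```

Run:
```python
from h import *
go((70,2,.0645,-8))
snap('scene','s22'); im=snap('top','t22')
p=im['pixels'][140:340,220:480,::-1]; cv2.imwrite('pics/t22c.png',cv2.resize(p,(780,600),interpolation=cv2.INTER_CUBIC))
T=np.linalg.inv(im['world_to_cam']);K=im['mtx'];d=im['range_z']
v,u=np.mgrid[240:300,295:345];dd=d[240:300,295:345]
P=np.stack([(u-K[0,2])/K[0,0]*dd,-(v-K[1,2])/K[1,1]*dd,-dd],-1)@T[:3,:3].T+T[:3,3]
t=(P[...,:2]-O)@RT*1000
m=(t[...,0]>88)&(t[...,0]<127)&(abs(t[...,1])<32)
z=P[...,2][m]*1000;print('slot z hist',np.histogram(z,bins=[0,8,15,21,27,34,40,46,52,60,80]))
```

```text
t 14.65 tray xy [-58.4  22.6] z 0.1543 phi -8.4 F [-0.6 -0.6  0.2] q [-41.  26.  82.   0.  73. -13.] w -0.0001
(70, 2, 0.0645, -8) -> [0.13   0.0016 0.0898] turn -0.007
slot z hist (array([507,  19,  55,   8,  62,   1,  12,  31,  44,   3]), array([ 0,  8, 15, 21, 27, 34, 40, 46, 52, 60, 80]))
```

View pics/t22c.png

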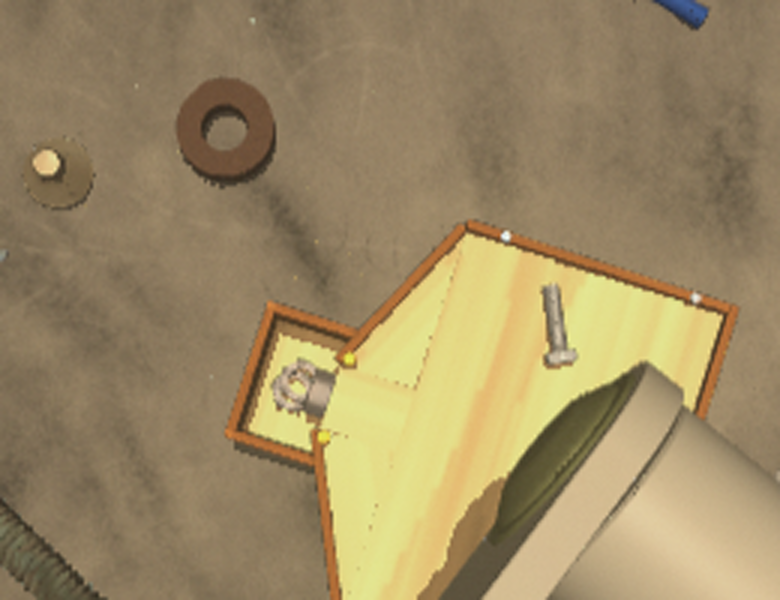

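View pics/s22.png

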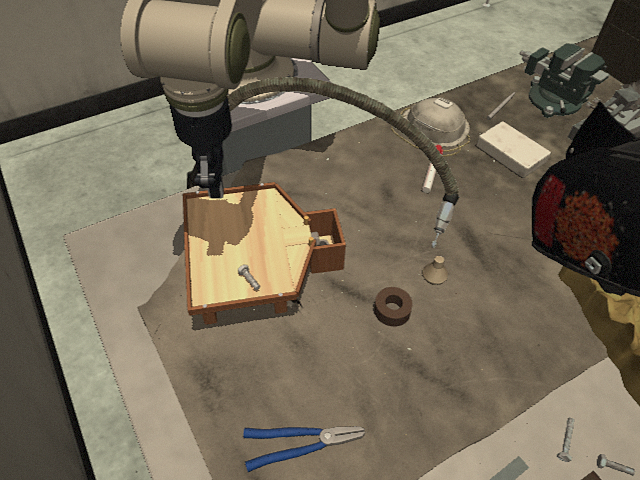

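Run:
```python
from h import *
im=dict(np.load('pics/t22.npz'))
T=np.linalg.inv(im['world_to_cam']);K=im['mtx'];d=im['range_z']
v,u=np.mgrid[255:285,300:340];dd=d[255:285,300:340]
P=np.stack([(u-K[0,2])/K[0,0]*dd,-(v-K[1,2])/K[1,1]*dd,-dd],-1)@T[:3,:3].T+T[:3,3]
t=(P[...,:2]-O)@RT*1000
for x0 in range(84,126,3):
    m=(t[...,0]>=x0)&(t[...,0]<x0+3)&(abs(t[...,1]+0)<10)
    print(x0,np.sort((P[...,2][m]*1000).round(0)).astype(int))
```

```text
84 [47 47 49 51 51 52 52 53 54 54 54 54 55 55 56 58 59 60 62]
87 [47 50 50 50 50 51 51 51 51 52 52 53 54 54 54 54 55 55 55 56 56 57]
90 [48 49 50 50 52 52 53 53 53 53 53 54 54 55 55 55 56 57 57]
93 [49 50 51 51 52 53 53 53 54 54 54 54 54 54 55 55 55 55 55 55 55 56]
96 [16 18 28 48 49 51 51 51 52 52 52 54 54 55]
99 [ 2  3  4  4 16 16 17 18 18 20 21 21 26 26 27 30 30 31]
102 [ 2  2  3  4  4  5  5 18 18 18 18 18 19 21 28 28 30 31 31]
105 [ 0  2  3  3  3  4  5  5  7 15 17 18 29 29 32]
108 [ 1  1  3  3  3  5  6  7  7 15 17 18 20 20 21 27 28 29 29 30 31 31]
111 [ 2  3  5  7 15 17 24 28 28 28 29 29 30 31 31 31 31 31 32 33]
114 [10 10 16 16 17 18 18 18 18 19 20 21 25 29 29 30 31 31]
117 [ 1  3  3  5  6  6  6  7  8 13 14 15 15 18 18]
120 [0 1 2 3 3 4 5 5 5 5 5 5 5 6 6 6 6]
123 [1 1 2 3 4 5 5 5 5 5 5 5 6 6 7 7 8 8]
```

Run:
```python
from h import *
im=look('w22')
p=im['pixels'][0:200,200:440,::-1]; cv2.imwrite('pics/w22c.png',cv2.resize(p,(720,600),interpolation=cv2.INTER_CUBIC))
```

```text
(no output)
```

View pics/w22c.png

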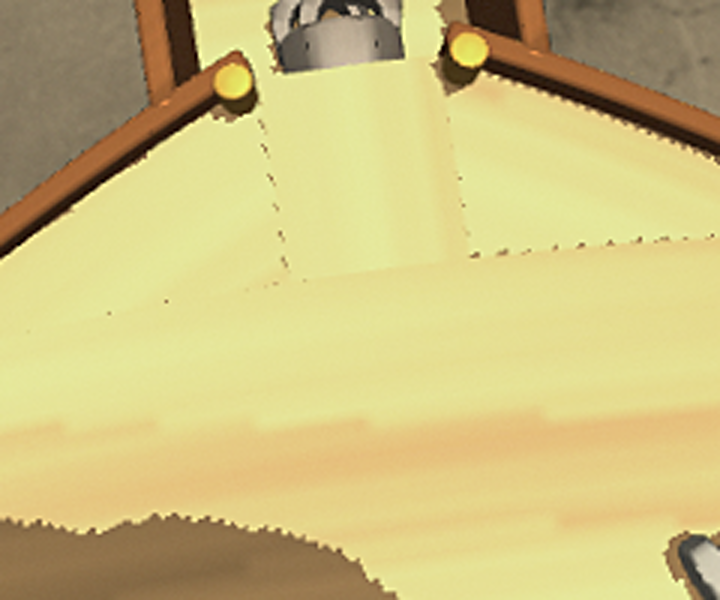

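```bash
python3 -c "
from h import *
a=np.load('pics/top0.npz')['pixels'][150:215,220:320].astype(int);im=snap('top','t23');b=im['pixels'][150:215,220:320].astype(int);print('roll/cone px diff max',abs(a-b).max(),(abs(a-b).max(2)>40).sum())
c=np.load('pics/t22.npz')['pixels'][240:300,290:345].astype(int);print('slot change',abs(c-im['pixels'][240:300,290:345]).max())
print(env.close_job())"
```

```text
roll/cone px diff max 9 0
slot change 9
the job is handed in; nothing more can be done
None
```

I swept all three nuts through the gate one at a time with the gripper shut, and each had dropped into the slot before I sent the next. I then lifted the arm clear and handed the job in at about 14.8 s of the allowed 64 s. `close_job()` reports no verdict, so the result rests on these last checks:

- **Nuts:** All three are in the slot, and the picture of it did not change between the last two views. The first two lie stacked on the slot floor.
- **Third nut:** It did not lie flat. It stands on edge against the drop wall, on or against the other two. Its top is at about z = 54 mm, so its centre is at about z = 41 mm and x = 91 mm in the tray frame. That is inside the limits of below 52 mm and 83–132 mm.
- **Bolt:** It still lies on the tray floor near where it started, and I never touched it.
- **Roll and cone:** The top-camera picture of both is unchanged from the start.
- **Disagreement:** An early wrist view, taken while the arm was still settling, put the gate posts and two of the nuts 3–4 mm from where the top camera did. Later views agreed to 1–2 mm, apart from the third nut, which stayed 2–5 mm off.

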